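# Turn over the jig block and load it in the spring holder

### The job

Two grooved aluminium jig blocks lie on the bench, and one was put down with its groove underneath. Turn that one over so that its groove faces up and load it in the spring holder: push the spring jaw back with the end of the block, lower the block flat onto the bed between jaw and fixed stop, and let go, so that the jaw presses it square against the stop. Leave the other block and the things lying around where they are.

Things in the scene. Friction and masses are not known exactly. Their poses are not given: they have to be found in the camera images.
- block_a: bare aluminium jig block 50 x 100 x 36 mm (own x, y, z), 0.2 to 0.4 kg, origin at its centre. Own +z: working face, a dark-lined groove 16 mm wide, 10 mm deep down its whole length (y). Own -z: flat back with four small screws. It can stand on its 50 x 36 mm end. At the start this one lies upside down on the bench, groove underneath (own z down).
- block_b: bare aluminium jig block 50 x 100 x 36 mm (own x, y, z), 0.2 to 0.4 kg, origin at its centre. Own +z: working face, a dark-lined groove 16 mm wide, 10 mm deep down its whole length (y). Own -z: flat back with four small screws. It can stand on its 50 x 36 mm end. At the start this one lies the right way up; leave it alone. The two blocks may change places from run to run.
- holder: steel spring holder fixed to the bench; origin on the bench below the middle of the seat, z up; the block's length goes along its y, both sides (x) are open for the fingers. Base plate x = -50 to 50, y = -142 to 72, 8 mm thick. Bed 40 mm wide (x), top at z = 20 mm. Grey spring housing behind the jaw, y = -100 to -138 mm, top z = 72 mm.
- seat (a point): centre of the seat on top of the bed, 20 mm above the bench; axes as the holder. The centre of the loaded block comes 18 mm above it.
- stop (a point): middle of the top edge of the fixed stop's face, at holder y = +50 mm, 38 mm above the bench. The stop is 56 mm wide and 16 mm thick (y = 50 to 66 mm).
- jaw_face (a point): middle of the top edge of the sprung jaw's flat upright face; moves with it; at holder y = -42 mm at rest, 87 mm above the bench. The jaw is an aluminium plate 50 mm wide, 22 mm thick, from 21 to 87 mm above the bench.
- jaw (a joint): travel of the sprung jaw, m, 0 at rest to 0.028, growing towards the holder's -y. The rest gap to the stop is 92 mm, 8 mm less than the block, so with the block loaded it reads 0.008. A spring drives it to 0, with about 4 N at rest, 5.5 N at 0.008, 9 N at 0.028.
- wood_stop: plain wooden stick 35 x 90 x 18 mm. Bystander, to be left where it is; origin at the centre of its underside.
- strip: curved black visor strip 22 x 152 x 13 mm lying along the back edge. Bystander, to be left where it is; origin at the centre of its underside.
- spool: spool of elastic 83 x 106 x 49 mm. Bystander, to be left where it is; origin at the centre of its underside.

How it is judged:
By the outcome, as a careful person would: the job done as asked, in the order asked, and still so for the second after the job is handed in, with the robot touching nothing.
It also fails if it takes over 72 s, if anything falls off the work surface, if the arm or the gripper's body presses on something with over 40 N, if the wrist force passes 120 N, or if a joint passes its speed limit or range.

### The arm

A 6-joint arm with a two-finger parallel gripper is mounted at the origin on the work surface; the furniture and walls round the work are solid. World frame = base frame: x ahead of the robot, y to its left, z up, the work surface at z = 0. Lengths are in m, angles in rad, forces in N, time in s.
With the tool pointing down it reaches from about 0.35 to 0.775 m from the base axis. Payload 7.3 kg.
Tool frame: the origin (TCP) lies at the centre of the arm's flange, where the gripper is bolted on; the fingertips stand 178 mm ahead of it and the grasp point (between the pads) lies 159 mm ahead of it; z points along the fingers, y is the line along which they close (so a half turn about z gives the same grasp; the last joint's range is limited). The gripper opens to 92 mm and grips with 3 to 60 N. Pads are 19 mm wide; open, the fingers measure 130 mm over their backs; the gripper's body (75 mm by 190 mm) begins 47 mm behind the grasp point.
Start: joints at [1.194, 0.342, 1.524, -0, 1.275, -0.146], TCP at [0.12, 0.511, 0.405] pointing down, gripper open.
Joint ranges: [-2.53, 2.53], [-0.77, 2.02], [0.04, 2.7], [-1, 4.14], [0.28, 2.66], [-3.11, 3.11]. Speed limits (rad/s): [2.57, 2.57, 3.14, 3.14, 3.14, 3.14].

### API

Orientations are given as [roll, pitch, yaw] about the fixed x, y, z axes, in that order (R = Rz(yaw) Ry(pitch) Rx(roll)).
In Python, from cell import robot gives the robot as it stands.
- The arm moves only by the shell command python3 drive.py FILE [OPENING] [FORCE], which reads ROWS from the file FILE. ROWS is a JSON object with one list for each field, all of the same length, 1 to 8, a row being the entries at one place: sx, sy, sz (the shift in units of 5 mm), ax, ay, az (a rotation vector in units of 0.1 rad); each row shifts and turns the commanded pose from where the row before left it, along the tool's axes as they then stand; what a row does not reach is not made up. A row lasts 1/12 s, in which the tool goes at most 0.0417 m and 0.125 rad, less where a joint would pass 70% of its speed; a pose out of reach is approached as far as the arm can. OPENING is the finger opening in m, set as the command begins (- or left out keeps the last). The fingers move at their own pace and stop on an object; FORCE is the grip in N (left out, the last holds). Time passes only in rows, so rows that do not move let the fingers close. It prints the time, the measured TCP pose, the force, the opening and the grip force at its end. Input that does not fit is refused with a message, and nothing moves.
- robot.observe(): the state, without advancing time (a new reading comes with each control period).
- robot.read_camera(name): name is "scene" or "top" or "wrist"; returns a dict with "image" (400x640x3 uint8, red, green, blue), "fx", "fy", "cx", "cy" (pixels), "pose" (4x4, takes a point from camera to world coordinates). Camera axes: x right, y down, z forward; pixel columns grow to the right and rows downward; lengths in m; the calibration is good to about 2 mm. A picture is of the moment at which its call begins. There is no depth.
- robot.hand_in(): hands the job in; it is judged then, once.
The state is a dict: "time": time; "qpos": joint angles; "qvel": joint speeds; "joint_efforts": joint torques, N m; "tool_pos": TCP position; "tool_rot": TCP orientation; "contact_force": force on the tool from outside, world axes, zero at the start; "torque": the same for the moment, N m; "opening": finger opening in m; "grip_force": force on a finger pad.
Only numpy, scipy, OpenCV 4.12 (cv2) and the standard library are available. Lean on these libraries where they do the work, as an engineer would, in place of code of your own. Each camera call takes 0.05 s, during which the arm holds its last target. There are 200 camera calls.

## Working session

There is one attempt and no reset: what is moved stays moved. The work goes in short steps, Python scripts to look and compute and a shell command to move; the robot and the scene stay as the last step left them, time stands still between calls to the robot, and variables do not carry over. Pictures are saved under pics/ and viewed, at most 10 in all, crops included, and the job is handed in when it is done.

```bash
ls; mkdir -p pics; cat > h.py <<'E'
from cell import robot
import numpy as np, cv2
from scipy.spatial.transform import Rotation as R
def snap(n,f):
    c=robot.read_camera(n); cv2.imwrite('pics/'+f+'.png',c['image'][:,:,::-1]); np.savez('pics/'+f+'.npz',**c); return c
def ray(f,u,v,z):
    c=np.load('pics/'+f+'.npz'); P=c['pose']; d=P[:3,:3]@[(u-c['cx'])/c['fx'],(v-c['cy'])/c['fy'],1]; o=P[:3,3]
    return o+d*(z-o[2])/d[2]
def proj(f,p):
    c=np.load('pics/'+f+'.npz'); P=c['pose']; q=P[:3,:3].T@(np.array(p)-P[:3,3]); return q[0]/q[2]*c['fx']+c['cx'],q[1]/q[2]*c['fy']+c['cy']
E
python3 - <<'E'
from h import *
for n in('top','scene'):
    c=snap(n,n+'0'); print(n,c['fx'],np.round(c['pose'],3).tolist())
print(robot.observe())
E
```

```text
cell.py
drive.py
pics
top 450.4824684976659 [[-0.029, -0.991, 0.13, 0.256], [-1.0, 0.028, -0.005, 0.109], [0.002, -0.13, -0.991, 1.38], [0.0, 0.0, 0.0, 1.0]]
scene 482.07370305188397 [[0.625, -0.52, 0.583, -0.322], [-0.781, -0.402, 0.479, -0.545], [-0.015, -0.754, -0.657, 0.927], [0.0, 0.0, 0.0, 1.0]]
{'time': 0.1, 'qpos': array([ 1.19401820e+00,  3.42651566e-01,  1.52490283e+00, -1.15355460e-05,
        1.27538157e+00, -1.46007155e-01]), 'qvel': array([ 0.00019656, -0.00072193, -0.00236474, -0.00015006,  0.00079625,
        0.00207852]), 'joint_efforts': array([ 8.35547453e-04, -4.32009673e+01, -2.44692886e+01,  7.18921423e-02,
        5.26627118e-02, -4.82736334e-05]), 'tool_pos': array([0.12002391, 0.5109805 , 0.40412157]), 'tool_rot': array([-3.14026203e+00, -1.84523250e-04,  2.91082492e+00]), 'contact_force': array([0.13346729, 0.39525524, 0.15344481]), 'torque': array([-0.02719854,  0.02550463, -0.03167242]), 'grip_force': 0.0, 'opening': 0.09191537623142669}
```

View pics/top0.png

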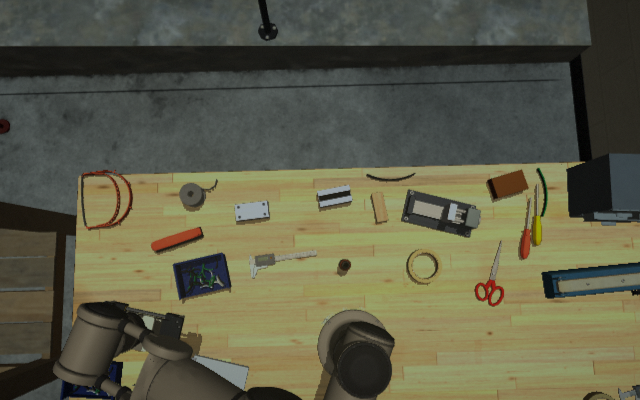

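View pics/scene0.png

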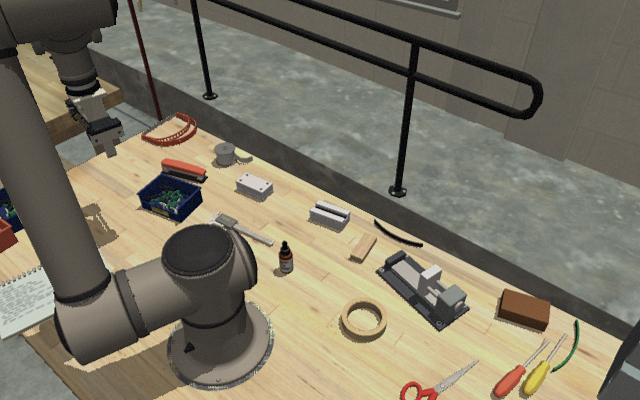

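The top view shows the screw-side-up block (the one to turn) at (252,212), the grooved block at (334,197), and the holder at (441,214) with its housing at the right end. I'll take enlarged crops of these next.

```bash
python3 - <<'E'
import cv2,numpy as np
i=cv2.imread('pics/top0.png')
a=cv2.resize(i[192:232,227:277],None,fx=8,fy=8,interpolation=cv2.INTER_CUBIC)
b=cv2.resize(i[183:243,392:492],None,fx=8,fy=8,interpolation=cv2.INTER_CUBIC)
o=np.zeros((480,400,3),np.uint8);o[:320]=a
cv2.imwrite('pics/c1.png',b);cv2.imwrite('pics/c2.png',o)
E
```

```text
(no output)
```

View pics/c1.png

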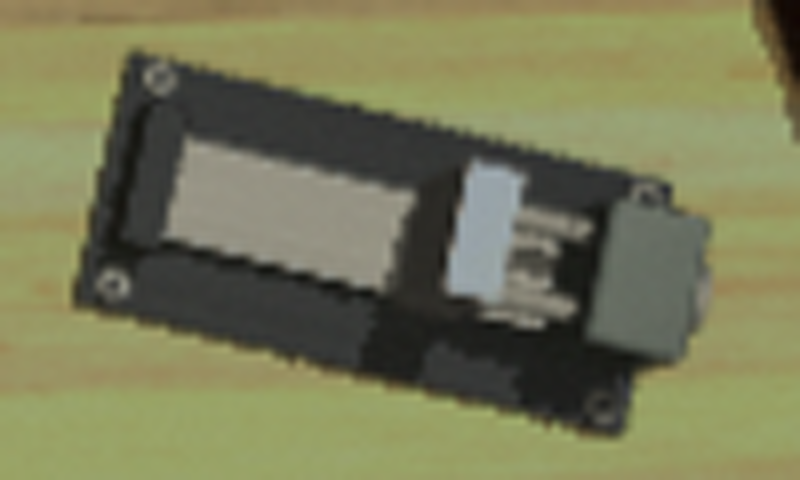

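View pics/c2.png

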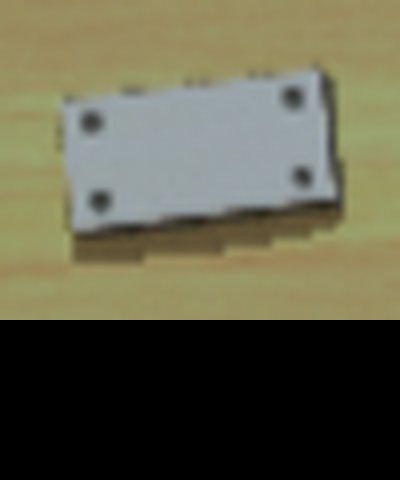

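The holder crop shows base plate corners at (133,52), (672,185), (622,435) and (75,305). The block's top-face corners are at (66,100), (320,68), (337,200) and (75,232).

```bash
python3 - <<'E'
from h import *
def fit(corn,loc,ox,oy,z):
    W=np.array([ray('top0',ox+(x+.5)/8-.5,oy+(y+.5)/8-.5,z)[:2] for x,y in corn]); L=np.array(loc)/1000
    wc,lc=W.mean(0),L.mean(0); a=W-wc;b=L-lc
    th=np.arctan2((b[:,0]*a[:,1]-b[:,1]*a[:,0]).sum(),(a*b).sum())
    M=np.array([[np.cos(th),-np.sin(th)],[np.sin(th),np.cos(th)]])
    t=wc-M@lc
    print('org',t.round(4),'yaw',th.round(4),'resid mm',((W-(L@M.T+t))*1000).round(1).tolist(),'r',np.hypot(*t)); return t,th
h=fit([(133,52),(672,185),(622,435),(75,305)],[(50,72),(50,-142),(-50,-142),(-50,72)],392,183,.008)
a=fit([(66,100),(320,68),(337,200),(75,232)],[(25,50),(25,-50),(-25,-50),(-25,50)],227,192,.036)
E
cat >> h.py <<'E'
from scipy.linalg import logm,expm
def T(o=None):
    o=o or robot.observe(); M=np.eye(4); M[:3,:3]=R.from_euler('xyz',o['tool_rot']).as_matrix(); M[:3,3]=o['tool_pos']; return M
def rot(yaw,tilt=0):  # tool x at world angle yaw when down; tilt tips fingers toward tool x
    return (R.from_euler('xyz',[np.pi,0,yaw])*R.from_rotvec([0,tilt,0])).as_matrix()
def plan(g,yaw,tilt,n):   # step row, n times, to bring grasp point to g
    M=np.eye(4); M[:3,:3]=rot(yaw,tilt); M[:3,3]=np.array(g)-.159*M[:3,2]
    S=expm(np.real(logm(np.linalg.inv(T())@M))/n)
    print(n,'x',np.r_[S[:3,3],R.from_matrix(S[:3,:3]).as_rotvec()].round(4).tolist())
def st():
    o=robot.observe(); M=T(o); print('t',o['time'],'g',(M[:3,3]+.159*M[:3,2]).round(4),'z',M[:3,2].round(3),'x',M[:3,0].round(3),'q',o['qpos'].round(2),'F',o['contact_force'].round(1),'op',o['opening'],o['grip_force'])
E
python3 - <<'E'
from h import *
plan((.408,.292,.15),1.665,0,14)
E
```

```text
14 x [-0.0272, 0.0044, 0.0068, -0.0001, 0.0, 0.089]
```

The manual's scale: shifts go in units of 5 mm and turns go in units of 0.1 rad. Converting my numbers, -0.0272 m is -5.44, 0.0068 m is 1.36, 0.089 rad is 0.89.

```bash
r='x'; echo '{"sx": [-5.44,-5.44,-5.44,-5.44,-5.44,-5.44,-5.44],"sy": [0.88,0.88,0.88,0.88,0.88,0.88,0.88],"sz": [1.36,1.36,1.36,1.36,1.36,1.36,1.36],"ax": [0,0,0,0,0,0,0],"ay": [0,0,0,0,0,0,0],"az": [0.89,0.89,0.89,0.89,0.89,0.89,0.89]}' > mv.in && python3 drive.py mv.in 0.092
echo '{"sx": [-5.44,-5.44,-5.44,-5.44,-5.44,-5.44,-5.44,0],"sy": [0.88,0.88,0.88,0.88,0.88,0.88,0.88,0],"sz": [1.36,1.36,1.36,1.36,1.36,1.36,1.36,0],"ax": [0,0,0,0,0,0,0,0],"ay": [0,0,0,0,0,0,0,0],"az": [0.89,0.89,0.89,0.89,0.89,0.89,0.89,0]}' > mv.in && python3 drive.py mv.in
python3 - <<'E'
from h import *
st(); c=snap('wrist','w0'); print(c['fx'],c['pose'].round(3).tolist())
print([np.round(proj('w0',p)) .tolist() for p in [(.408,.292,.036)]])
plan((.408,.292,.022),1.665,0,5)
E
```

```text
time: 0.68
tool_pos: [0.3004, 0.4476, 0.3563]
tool_rot: [-3.141, 0.0, 2.283]
contact_force: [-0.8, 0.2, 1.4]
opening: 0.0916
grip_force: 0.0
time: 1.35
tool_pos: [0.409, 0.2892, 0.3079]
tool_rot: [-3.139, 0.003, 1.657]
contact_force: [0.1, -0.0, -1.1]
opening: 0.0922
grip_force: 0.0
t 1.35 g [0.4085 0.2888 0.1489] z [-0.003 -0.003 -1.   ] x [-0.086  0.996 -0.003] q [ 0.46  0.4   1.73 -0.    1.02  0.38] F [ 0.1 -0.  -1.1] op 0.09217237960427814 0.0
308.30691215975236 [[0.996, 0.084, 0.019, 0.404], [0.086, -0.966, -0.246, 0.354], [-0.002, 0.246, -0.969, 0.287], [0.0, 0.0, 0.0, 1.0]]
[[319.0, 199.0]]
5 x [0.0003, -0.0001, 0.0255, -0.0005, 0.0002, -0.0008]
```

View pics/w0.png

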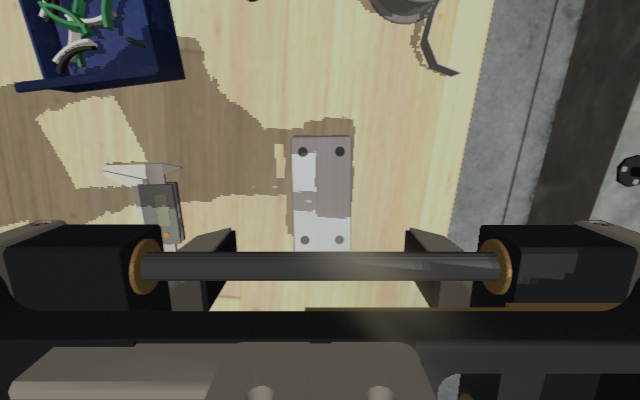

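The wrist view shows the block centred between its four screws at about (322,196). I predicted (319,199), so it agrees to about 3 mm.

```bash
python3 - <<'E'
from h import *
s=[ray('w0',u,v,.036) for u,v in [(303,151),(340,151),(305,240),(340,240)]]
print(np.mean(s,0).round(4)); d=s[0]+s[1]-s[2]-s[3]; print(np.arctan2(-d[0],d[1]))
c=[ray('w0',u,v,.036) for u,v in [(292,136),(352,136)]]; print(np.linalg.norm(c[0]-c[1]),np.mean(c,0))
g=np.mean(s,0);g[2]=.022; plan(g,1.665,0,5)
E
```

```text
[0.4105 0.2941 0.036 ]
0.09902594178147296
0.04784964019915062 [0.40611304 0.34397926 0.036     ]
5 x [0.0006, 0.0005, 0.0255, -0.0005, 0.0002, -0.0008]
```

Converted, 0.0247 m is 4.94, 0.0006 m is 0.12.

```bash
echo '{"sx": [0.12,0.12,0.12,0.12,0.12,0],"sy": [0.1,0.1,0.1,0.1,0.1,0],"sz": [4.94,4.94,4.94,4.94,4.94,0],"ax": [0,0,0,0,0,0],"ay": [0,0,0,0,0,0],"az": [0,0,0,0,0,0]}' > mv.in && python3 drive.py mv.in
echo '{"sx": [0,0,0,0],"sy": [0,0,0,0],"sz": [0,0,0,0],"ax": [0,0,0,0],"ay": [0,0,0,0],"az": [0,0,0,0]}' > mv.in && python3 drive.py mv.in 0.03 30
echo '{"sx": [0,0,0,0,0],"sy": [0,0,0,0,0],"sz": [0,-4,-6,-4,0],"ax": [0,0,0,0,0],"ay": [0,0,0,0,0],"az": [0,0,0,0,0]}' > mv.in && python3 drive.py mv.in
python3 - <<'E'
from h import *
st(); plan((.45,.20,.095),.262,0,14)
E
```

```text
time: 1.9
tool_pos: [0.4086, 0.2962, 0.1823]
tool_rot: [-3.135, 0.002, 1.667]
contact_force: [-1.3, -1.3, -0.3]
opening: 0.0917
grip_force: 0.0
time: 2.23
tool_pos: [0.4106, 0.2963, 0.1876]
tool_rot: [3.139, -0.001, 1.665]
contact_force: [-0.5, 0.3, 0.0]
opening: 0.0695
grip_force: 0.0
time: 2.65
tool_pos: [0.4113, 0.2965, 0.2605]
tool_rot: [3.134, -0.003, 1.665]
contact_force: [0.5, 1.0, -0.3]
opening: 0.0366
grip_force: 0.0
t 2.65 g [0.4125 0.2972 0.1015] z [ 0.008  0.004 -1.   ] x [-0.094  0.996  0.003] q [0.47 0.48 1.77 0.   0.89 0.38] F [ 0.5  1.  -0.3] op 0.03663106779480339 0.0
14 x [-0.0048, 0.0065, 0.0005, 0.0003, -0.0006, 0.1002]
```

The fingers close more slowly than I allowed, so they missed the block and passed above it. I'll reopen, go down again and wait longer.

```bash
echo '{"sx": [0,0,0,0,0,0],"sy": [0,0,0,0,0,0],"sz": [0,0,0,0,0,0],"ax": [0,0,0,0,0,0],"ay": [0,0,0,0,0,0],"az": [0,0,0,0,0,0]}' > mv.in && python3 drive.py mv.in 0.075
python3 - <<'E'
from h import *
c=snap('wrist','w1'); st(); g=(.4105,.2941,.026); plan(g,1.665,0,3)
E
```

```text
time: 3.15
tool_pos: [0.4101, 0.2959, 0.2554]
tool_rot: [-3.14, 0.0, 1.665]
contact_force: [0.4, -0.3, -0.8]
opening: 0.0715
grip_force: 0.0
t 3.2 g [0.41   0.2958 0.0965] z [-0.001 -0.    -1.   ] x [-0.094  0.996 -0.   ] q [0.47 0.48 1.77 0.   0.89 0.38] F [-0.1  0.3 -0.6] op 0.07344247718995389 0.0
3 x [-0.0006, 0.0001, 0.0235, -0.0003, 0.0001, -0.0001]
```

View pics/w1.png

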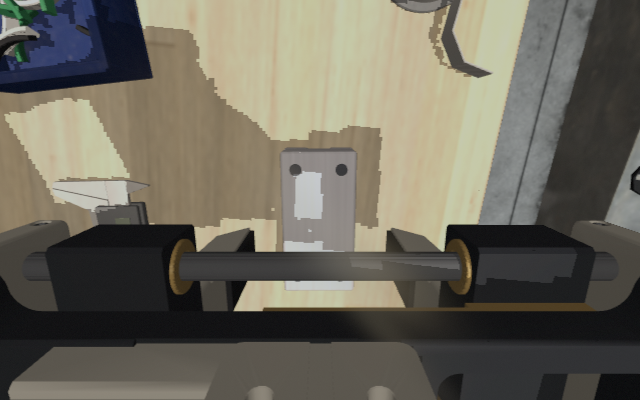

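The block hasn't moved. It is still square between the fingers, with its screws at (295,169) and (341,169). Going down again.

Converted, 0.0235 m is 4.7, -0.0006 m is -0.12.

```bash
echo '{"sx": [-0.12,-0.12,-0.12,0],"sy": [0,0,0,0],"sz": [4.7,4.7,4.7,0],"ax": [0,0,0,0],"ay": [0,0,0,0],"az": [0,0,0,0]}' > mv.in && python3 drive.py mv.in
echo '{"sx": [0,0,0,0,0,0,0,0],"sy": [0,0,0,0,0,0,0,0],"sz": [0,0,0,0,0,0,0,0],"ax": [0,0,0,0,0,0,0,0],"ay": [0,0,0,0,0,0,0,0],"az": [0,0,0,0,0,0,0,0]}' > mv.in && python3 drive.py mv.in 0.03 30
python3 -c "
from h import *
st()"
echo '{"sx": [0,0,0,0],"sy": [0,0,0,0],"sz": [-4,-6,-4,0],"ax": [0,0,0,0],"ay": [0,0,0,0],"az": [0,0,0,0]}' > mv.in && python3 drive.py mv.in
python3 - <<'E'
from h import *
st(); plan((.45,.20,.095),.262,0,14)
E
```

```text
time: 3.53
tool_pos: [0.4091, 0.2933, 0.1819]
tool_rot: [-3.135, 0.003, 1.665]
contact_force: [-1.0, -1.9, -0.7]
opening: 0.0751
grip_force: 0.0
time: 4.2
tool_pos: [0.4102, 0.2943, 0.1866]
tool_rot: [3.141, -0.001, 1.665]
contact_force: [-2.5, -0.1, 5.6]
opening: 0.0498
grip_force: 30.0
t 4.2 g [0.4103 0.2944 0.0276] z [ 0.001  0.001 -1.   ] x [-0.094  0.996  0.001] q [0.47 0.59 1.83 0.   0.72 0.38] F [-2.5 -0.1  5.6] op 0.0498263737946027 29.99996082857251
time: 4.53
tool_pos: [0.4114, 0.2947, 0.2595]
tool_rot: [3.134, -0.003, 1.665]
contact_force: [0.9, 0.5, -4.9]
opening: 0.0494
grip_force: 30.0
t 4.5333 g [0.4126 0.2953 0.1005] z [ 0.007  0.004 -1.   ] x [-0.094  0.996  0.003] q [0.47 0.48 1.77 0.   0.89 0.38] F [ 0.9  0.5 -4.9] op 0.04937926224494169 29.99898036941886
14 x [-0.0047, 0.0064, 0.0004, 0.0003, -0.0006, 0.1002]
```

Converted, 0.0064 m is 1.28, -0.0047 m is -0.94, 0.1 rad is 1.

```bash
echo '{"sx": [-0.94,-0.94,-0.94,-0.94,-0.94,-0.94,-0.94],"sy": [1.28,1.28,1.28,1.28,1.28,1.28,1.28],"sz": [0,0,0,0,0,0,0],"ax": [0,0,0,0,0,0,0],"ay": [0,0,0,0,0,0,0],"az": [1,1,1,1,1,1,1]}' > mv.in && python3 drive.py mv.in
echo '{"sx": [-0.94,-0.94,-0.94,-0.94,-0.94,-0.94,-0.94,0],"sy": [1.28,1.28,1.28,1.28,1.28,1.28,1.28,0],"sz": [0,0,0,0,0,0,0,0],"ax": [0,0,0,0,0,0,0,0],"ay": [0,0,0,0,0,0,0,0],"az": [1,1,1,1,1,1,1,0]}' > mv.in && python3 drive.py mv.in
echo '{"sx": [0,0,0],"sy": [0,0,0],"sz": [0,0,0],"ax": [0,0,0],"ay": [0,0,0],"az": [0,0,0]}' > mv.in && python3 drive.py mv.in
python3 - <<'E'
from h import *
st(); plan((.45,.20,.028),.262,0,4)
E
```

```text
time: 5.12
tool_pos: [0.4467, 0.2531, 0.2543]
tool_rot: [-3.141, 0.001, 0.96]
contact_force: [-0.2, 0.4, -3.9]
opening: 0.0499
grip_force: 30.0
time: 5.78
tool_pos: [0.4478, 0.1981, 0.2544]
tool_rot: [3.141, 0.003, 0.26]
contact_force: [0.4, 0.2, -3.6]
opening: 0.0497
grip_force: 30.0
time: 6.03
tool_pos: [0.4485, 0.1995, 0.2553]
tool_rot: [-3.141, -0.0, 0.267]
contact_force: [0.4, -0.1, -3.6]
opening: 0.0496
grip_force: 30.0
t 6.0333 g [0.4485 0.1995 0.0963] z [-0.  0. -1.] x [0.965 0.264 0.   ] q [0.26 0.46 1.81 0.   0.87 1.57] F [ 0.4 -0.1 -3.6] op 0.04964503303796068 29.998954832553864
4 x [0.0004, -0.0, 0.0171, -0.0, -0.0, 0.0013]
```

```bash
echo '{"sx": [0.08,0.08,0.08,0.08,0,0],"sy": [0,0,0,0,0,0],"sz": [3.36,3.36,3.36,3.36,0,0],"ax": [0,0,0,0,0,0],"ay": [0,0,0,0,0,0],"az": [0,0,0,0,0,0]}' > mv.in && python3 drive.py mv.in
echo '{"sx": [0,0,0,0,0],"sy": [0,0,0,0,0],"sz": [0,0,0,0,0],"ax": [0,0,0,0,0],"ay": [0,0,0,0,0],"az": [0,0,0,0,0]}' > mv.in && python3 drive.py mv.in 0.075
echo '{"sx": [0,0,0,0],"sy": [0,0,0,0],"sz": [-6,-6,-4,0],"ax": [0,0,0,0],"ay": [0,0,0,0],"az": [0,0,0,0]}' > mv.in && python3 drive.py mv.in
python3 - <<'E'
from h import *
st(); plan((.424,.193,.10),.265,.785,8)
E
```

```text
time: 6.53
tool_pos: [0.4499, 0.1999, 0.1879]
tool_rot: [-3.142, 0.001, 0.266]
contact_force: [-0.1, -0.4, -3.0]
opening: 0.0497
grip_force: 30.0
time: 6.95
tool_pos: [0.4502, 0.1996, 0.1889]
tool_rot: [-3.142, -0.001, 0.265]
contact_force: [-1.0, 0.5, 0.1]
opening: 0.074
grip_force: 0.0
time: 7.28
tool_pos: [0.4512, 0.1999, 0.2725]
tool_rot: [-3.142, -0.008, 0.265]
contact_force: [0.5, 0.9, -0.1]
opening: 0.0752
grip_force: 0.0
t 7.2833 g [0.4524 0.2002 0.1135] z [ 0.008  0.002 -1.   ] x [0.965 0.262 0.008] q [0.26 0.44 1.79 0.   0.9  1.57] F [ 0.5  0.9 -0.1] op 0.0751573926636576 0.0
8 x [-0.0195, -0.0001, 0.0011, -0.0, 0.0971, -0.0]
```

Converted, -0.0195 m is -3.9, 0.0011 m is 0.22, 0.097 rad is 0.97.

```bash
echo '{"sx": [-3.9,-3.9,-3.9,-3.9,-3.9,-3.9,-3.9,-3.9],"sy": [0,0,0,0,0,0,0,0],"sz": [0.22,0.22,0.22,0.22,0.22,0.22,0.22,0.22],"ax": [0,0,0,0,0,0,0,0],"ay": [0.97,0.97,0.97,0.97,0.97,0.97,0.97,0.97],"az": [0,0,0,0,0,0,0,0]}' > mv.in && python3 drive.py mv.in
echo '{"sx": [0,0,0],"sy": [0,0,0],"sz": [0,0,0],"ax": [0,0,0],"ay": [0,0,0],"az": [0,0,0]}' > mv.in && python3 drive.py mv.in
python3 - <<'E'
from h import *
st(); plan((.425,.193,.026),.265,.785,6)
E
```

```text
time: 7.95
tool_pos: [0.3461, 0.1835, 0.342]
tool_rot: [3.127, -0.622, 0.265]
contact_force: [0.2, 0.6, -0.4]
opening: 0.0752
grip_force: 0.0
time: 8.2
tool_pos: [0.3464, 0.1836, 0.3409]
tool_rot: [3.127, -0.619, 0.265]
contact_force: [-0.0, 0.1, 0.2]
opening: 0.0748
grip_force: 0.0
t 8.2 g [0.436  0.2056 0.2114] z [ 0.563  0.138 -0.815] x [0.786 0.214 0.58 ] q [ 0.3   0.07  2.17 -0.13  0.28  1.73] F [-0.   0.1  0.2] op 0.07482816751171197 0.0
6 x [-0.0258, 0.0017, 0.0225, 0.0024, 0.0277, 0.0003]
```

```bash
python3 - <<'E'
from h import *
plan((.426,.193,.026),.265,.2,8)
E
```

```text
8 x [-0.003, 0.0013, 0.0207, 0.0018, -0.0523, -0.0003]
```

```bash
echo '{"sx": [-0.6,-0.6,-0.6,-0.6,-0.6,0,0],"sy": [0.26,0.26,0.26,0.26,0.26,0,0],"sz": [4.14,4.14,4.14,4.14,4.14,0,0],"ax": [0.018,0.018,0.018,0.018,0.018,0,0],"ay": [-0.523,-0.523,-0.523,-0.523,-0.523,0,0],"az": [0,0,0,0,0,0,0]}' > mv.in && python3 drive.py mv.in
python3 - <<'E'
from h import *
st(); plan((.426,.193,.026),.265,.2,4)
E
```

```text
time: 8.78
tool_pos: [0.3851, 0.186, 0.2427]
tool_rot: [3.138, -0.355, 0.262]
contact_force: [0.1, -0.3, 0.1]
opening: 0.0749
grip_force: 0.0
t 8.7833 g [0.4387 0.1997 0.0936] z [ 0.337  0.086 -0.938] x [0.906 0.243 0.348] q [ 0.27  0.34  2.12 -0.03  0.32  1.61] F [ 0.1 -0.3  0.1] op 0.07486064808077156 0.0
4 x [-0.0021, 0.0009, 0.0153, 0.0012, -0.0388, -0.0009]
```

Converted, 0.0153 m is 3.06, -0.0021 m is -0.42, -0.0388 rad is -0.388.

```bash
echo '{"sx": [-0.42,-0.42,-0.42,-0.42,0,0],"sy": [0.18,0.18,0.18,0.18,0,0],"sz": [3.06,3.06,3.06,3.06,0,0],"ax": [0.012,0.012,0.012,0.012,0,0],"ay": [-0.388,-0.388,-0.388,-0.388,0,0],"az": [0,0,0,0,0,0]}' > mv.in && python3 drive.py mv.in
python3 -c "
from h import *
st()"
```

```text
time: 9.28
tool_pos: [0.3958, 0.1853, 0.1839]
tool_rot: [-3.141, -0.205, 0.262]
contact_force: [-0.2, 0.5, 0.7]
opening: 0.0751
grip_force: 0.0
t 9.2833 g [0.427  0.1938 0.0282] z [ 0.196  0.053 -0.979] x [0.946 0.254 0.204] q [0.26 0.5  2.09 0.   0.35 1.57] F [-0.2  0.5  0.7] op 0.07505121266328116 0.0
```

Converted, -0.0245 m is -4.9, 0.005 m is 1.

```bash
echo '{"sx": [0,0,0,0,0,0,0],"sy": [0,0,0,0,0,0,0],"sz": [0,0,0,0,0,0,0],"ax": [0,0,0,0,0,0,0],"ay": [0,0,0,0,0,0,0],"az": [0,0,0,0,0,0,0]}' > mv.in && python3 drive.py mv.in 0.03 50
echo '{"sx": [1,1,1,1,0,0],"sy": [0,0,0,0,0,0],"sz": [-4.9,-4.9,-4.9,-4.9,0,0],"ax": [0,0,0,0,0,0],"ay": [0,0,0,0,0,0],"az": [0,0,0,0,0,0]}' > mv.in && python3 drive.py mv.in
python3 -c "
from h import *
st();plan((.45,.2,.13),.263,.205-np.pi/2,14)"
```

```text
time: 9.87
tool_pos: [0.3958, 0.1853, 0.1841]
tool_rot: [-3.141, -0.205, 0.262]
contact_force: [-2.1, -0.8, 7.2]
opening: 0.0495
grip_force: 50.0
time: 10.37
tool_pos: [0.3954, 0.1851, 0.2841]
tool_rot: [-3.141, -0.206, 0.262]
contact_force: [-0.6, 0.1, -3.7]
opening: 0.0498
grip_force: 50.0
t 10.3667 g [0.4267 0.1937 0.1284] z [ 0.197  0.054 -0.979] x [0.945 0.254 0.204] q [0.26 0.3  2.   0.   0.64 1.57] F [-0.6  0.1 -3.7] op 0.04977951839451872 49.99799061566591
14 x [0.0194, -0.0, -0.0001, -0.0001, -0.1122, -0.0]
```

```bash
echo '{"sx": [3.88,3.88,3.88,3.88,3.88,3.88,3.88],"sy": [0,0,0,0,0,0,0],"sz": [0,0,0,0,0,0,0],"ax": [0,0,0,0,0,0,0],"ay": [-1.122,-1.122,-1.122,-1.122,-1.122,-1.122,-1.122],"az": [0,0,0,0,0,0,0]}' > mv.in && python3 drive.py mv.in
echo '{"sx": [3.88,3.88,3.88,3.88,3.88,3.88,3.88,0],"sy": [0,0,0,0,0,0,0,0],"sz": [0,0,0,0,0,0,0,0],"ax": [0,0,0,0,0,0,0,0],"ay": [-1.122,-1.122,-1.122,-1.122,-1.122,-1.122,-1.122,0],"az": [0,0,0,0,0,0,0,0]}' > mv.in && python3 drive.py mv.in
echo '{"sx": [0,0],"sy": [0,0],"sz": [0,0],"ax": [0,0],"ay": [0,0],"az": [0,0]}' > mv.in && python3 drive.py mv.in
python3 -c "
from h import *
snap('scene','s1');st();plan((.45,.2,.13),.263,.205-np.pi/2,1)"
```

```text
time: 10.95
tool_pos: [0.5231, 0.2193, 0.2636]
tool_rot: [-3.141, 0.588, 0.263]
contact_force: [1.1, 0.0, -3.6]
opening: 0.0495
grip_force: 50.0
time: 11.62
tool_pos: [0.5986, 0.2396, 0.1501]
tool_rot: [-3.138, 1.383, 0.265]
contact_force: [-0.7, 0.2, -5.8]
opening: 0.0499
grip_force: 50.0
time: 11.78
tool_pos: [0.5997, 0.2401, 0.1606]
tool_rot: [-3.138, 1.364, 0.266]
contact_force: [0.3, 0.5, -3.2]
opening: 0.0495
grip_force: 50.0
t 11.8333 g [0.4497 0.1999 0.1292] z [-0.945 -0.254 -0.207] x [ 0.2    0.054 -0.978] q [ 0.26  1.18  0.89 -0.    2.43  1.57] F [ 0.4 -0.2 -2.7] op 0.049624867277266345 49.997899141162634
1 x [-0.0001, -0.0002, -0.0005, -0.0006, -0.0036, 0.0006]
```

View pics/s1.png

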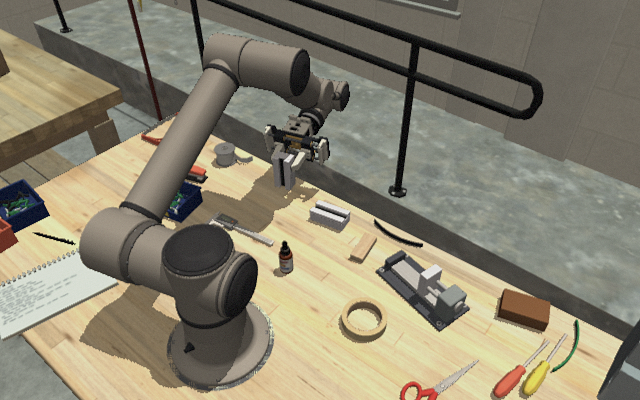

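The block hangs upright with its groove facing the robot, gripped near the top at about (285,165). I'll set it down a little further out.

```bash
echo '{"sx": [1.24,3.26,3.26,2.94,0.6,0.4,0,0],"sy": [0,0,0,0,0,0,0,0],"sz": [-5.88,0.68,0.68,0.62,0.12,0.08,0,0],"ax": [0,0,0,0,0,0,0,0],"ay": [0,0,0,0,0,0,0,0],"az": [0,0,0,0,0,0,0,0]}' > mv.in && python3 drive.py mv.in
python3 -c "
from h import *
st()"
```

```text
time: 12.5
tool_pos: [0.6289, 0.248, 0.1079]
tool_rot: [-3.138, 1.367, 0.266]
contact_force: [0.1, 0.2, -4.2]
opening: 0.0495
grip_force: 50.0
t 12.5 g [0.4785 0.2076 0.0757] z [-0.946 -0.254 -0.203] x [ 0.196  0.053 -0.979] q [0.26 1.32 0.72 0.   2.47 1.57] F [ 0.1  0.2 -4.2] op 0.04953120454711152 49.998067785054445
```

```bash
for i in 1 ; do echo '{"sx": [0.2,0],"sy": [0,0],"sz": [0.04,0],"ax": [0,0],"ay": [0,0],"az": [0,0]}' > mv.in && python3 drive.py mv.in | grep force:
echo '{"sx": [0.2,0],"sy": [0,0],"sz": [0.04,0],"ax": [0,0],"ay": [0,0],"az": [0,0]}' > mv.in && python3 drive.py mv.in | grep force:
echo '{"sx": [0.2,0,0],"sy": [0,0,0],"sz": [0.04,0,0],"ax": [0,0,0],"ay": [0,0,0],"az": [0,0,0]}' > mv.in && python3 drive.py mv.in | grep -E 'force:|pos'; done
```

```text
contact_force: [-0.2, -0.1, -3.7]
grip_force: 50.0
contact_force: [0.2, 0.7, -0.3]
grip_force: 50.0
tool_pos: [0.6291, 0.2481, 0.1057]
contact_force: [0.7, 0.9, 5.5]
grip_force: 50.0
```

```bash
echo '{"sx": [0,0,0,0,0],"sy": [0,0,0,0,0],"sz": [0,0,0,0,0],"ax": [0,0,0,0,0],"ay": [0,0,0,0,0],"az": [0,0,0,0,0]}' > mv.in && python3 drive.py mv.in 0.075
python3 -c "
from h import *
st()"
echo '{"sx": [0,0,-2,-8,-8,-6,0],"sy": [0,0,0,0,0,0,0],"sz": [-5,-6,-4,0,0,0,0],"ax": [0,0,0,0,0,0,0],"ay": [0,0,0,0,0,0,0],"az": [0,0,0,0,0,0,0]}' > mv.in && python3 drive.py mv.in
python3 -c "
from h import *
st();plan((.475,.2066,.19),.265,.35,16)"
```

```text
time: 13.5
tool_pos: [0.6288, 0.2479, 0.104]
tool_rot: [-3.138, 1.367, 0.266]
contact_force: [-0.0, 0.4, 0.7]
opening: 0.0742
grip_force: 0.0
t 13.5 g [0.4784 0.2076 0.0719] z [-0.946 -0.254 -0.202] x [ 0.195  0.053 -0.979] q [0.26 1.33 0.71 0.   2.47 1.57] F [-0.   0.4  0.7] op 0.07416932053721313 0.0
time: 14.08
tool_pos: [0.6459, 0.2495, 0.2423]
tool_rot: [-3.136, 1.34, 0.266]
contact_force: [0.7, 0.0, 1.1]
opening: 0.075
grip_force: 0.0
t 14.0833 g [0.4964 0.2097 0.2059] z [-0.941 -0.25  -0.229] x [ 0.221  0.06  -0.973] q [ 0.26  1.18  0.64 -0.    2.66  1.57] F [0.7 0.  1.1] op 0.07501341511049646 0.0
16 x [-0.0175, -0.0002, 0.0026, -0.0002, 0.1056, -0.0002]
```

The manual's scale: shifts go in units of 5 mm and turns go in units of 0.1 rad. Converting my numbers, -0.0175 m is -3.5, 0.0026 m is 0.52, 0.1056 rad is 1.056.

```bash
echo '{"sx": [-3.5,-3.5,-3.5,-3.5,-3.5,-3.5,-3.5,-3.5],"sy": [0,0,0,0,0,0,0,0],"sz": [0.52,0.52,0.52,0.52,0.52,0.52,0.52,0.52],"ax": [0,0,0,0,0,0,0,0],"ay": [1.056,1.056,1.056,1.056,1.056,1.056,1.056,1.056],"az": [0,0,0,0,0,0,0,0]}' > mv.in && python3 drive.py mv.in >/dev/null
echo '{"sx": [-3.5,-3.5,-3.5,-3.5,-3.5,-3.5,-3.5,-3.5],"sy": [0,0,0,0,0,0,0,0],"sz": [0.52,0.52,0.52,0.52,0.52,0.52,0.52,0.52],"ax": [0,0,0,0,0,0,0,0],"ay": [1.056,1.056,1.056,1.056,1.056,1.056,1.056,1.056],"az": [0,0,0,0,0,0,0,0]}' > mv.in && python3 drive.py mv.in >/dev/null
echo '{"sx": [0,0],"sy": [0,0],"sz": [0,0],"ax": [0,0],"ay": [0,0],"az": [0,0]}' > mv.in && python3 drive.py mv.in >/dev/null
python3 -c "
from h import *
st();plan((.460,.2026,.075),.265,.35,6);snap('wrist','w2')"
```

```text
t 15.5833 g [0.4736 0.2036 0.1838] z [ 0.318  0.086 -0.944] x [0.912 0.243 0.33 ] q [0.26 0.24 1.92 0.   0.65 1.56] F [ 0.3  0.2 -0.8] op 0.07516562694370345 0.0
6 x [-0.0086, -0.0004, 0.0163, 0.0001, 0.0023, -0.0008]
```

View pics/w2.png

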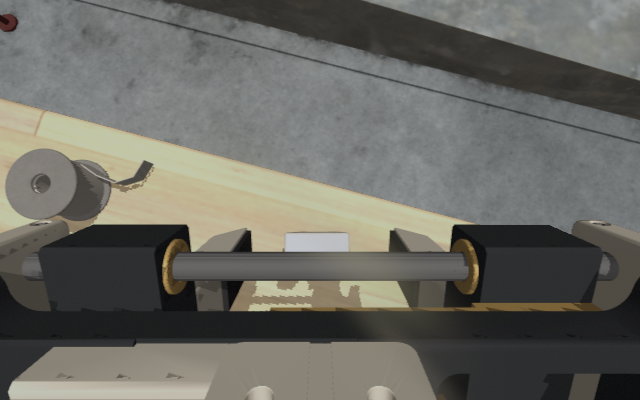

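The block still stands between the fingers, with its top face's far edge at columns 285–349, row 233.

```bash
python3 -c "
from h import *
for s in (-.025,.025): print(np.round(proj('w2',(.4862-.264*s,.2098+.965*s,.1))))"
echo '{"sx": [-1.72,-1.72,-1.72,-1.72,-1.72,-1.72,0,0],"sy": [-0.08,-0.08,-0.08,-0.08,-0.08,-0.08,0,0],"sz": [3.26,3.26,3.26,3.26,3.26,3.26,0,0],"ax": [0,0,0,0,0,0,0,0],"ay": [0.023,0.023,0.023,0.023,0.023,0.023,0,0],"az": [0,0,0,0,0,0,0,0]}' > mv.in && python3 drive.py mv.in
python3 -c "
from h import *
st();plan((.460,.2026,.075),.265,.35,1)"
```

```text
[349. 233.]
[283. 233.]
time: 16.3
tool_pos: [0.4102, 0.189, 0.2239]
tool_rot: [-3.14, -0.351, 0.26]
contact_force: [-0.7, -0.3, -0.1]
opening: 0.0753
grip_force: 0.0
t 16.3 g [0.463  0.2033 0.0746] z [ 0.332  0.09  -0.939] x [0.907 0.241 0.344] q [0.26 0.42 2.08 0.   0.3  1.57] F [-0.7 -0.3 -0.1] op 0.07532426795398633 0.0
1 x [-0.0025, -0.0001, -0.0014, 0.0006, -0.0014, -0.0049]
```

Converted, -0.0028 m is -0.56, -0.001 m is -0.2.

```bash
echo '{"sx": [-0.56,0,0,0,0,0,0,0],"sy": [0,0,0,0,0,0,0,0],"sz": [-0.2,0,0,0,0,0,0,0],"ax": [0,0,0,0,0,0,0,0],"ay": [0,0,0,0,0,0,0,0],"az": [0,0,0,0,0,0,0,0]}' > mv.in && python3 drive.py mv.in 0.03 50
python3 -c "
from h import *
st()"
echo '{"sx": [1.1,1.64,1.1,0,0],"sy": [0,0,0,0,0],"sz": [-3,-4.5,-3,0,0],"ax": [0,0,0,0,0],"ay": [0,0,0,0,0],"az": [0,0,0,0,0]}' > mv.in && python3 drive.py mv.in
python3 -c "
from h import *
st();plan((.465,.2036,.13),.263,.35-np.pi/2,14)"
```

```text
time: 16.97
tool_pos: [0.4063, 0.1881, 0.225]
tool_rot: [-3.14, -0.356, 0.26]
contact_force: [-1.9, 0.4, 6.3]
opening: 0.0499
grip_force: 50.0
t 16.9667 g [0.4598 0.2025 0.0759] z [ 0.337  0.091 -0.937] x [0.906 0.241 0.349] q [0.26 0.41 2.09 0.   0.29 1.57] F [-1.9  0.4  6.3] op 0.04992946441142438 49.98777508735657
time: 17.38
tool_pos: [0.4056, 0.1878, 0.2801]
tool_rot: [-3.14, -0.355, 0.26]
contact_force: [0.2, -0.5, -4.1]
opening: 0.0499
grip_force: 50.0
t 17.3833 g [0.4589 0.2022 0.131 ] z [ 0.335  0.09  -0.938] x [0.906 0.241 0.347] q [0.26 0.3  2.03 0.   0.46 1.57] F [ 0.2 -0.5 -4.1] op 0.049857559774874986 49.98912960290909
14 x [0.0183, -0.0, 0.0009, -0.0002, -0.1125, -0.0001]
```

Converted, 0.0183 m is 3.66, 0.0009 m is 0.18, -0.1122 rad is -1.122.

```bash
echo '{"sx": [3.66,3.66,3.66,3.66,3.66,3.66,3.66],"sy": [0,0,0,0,0,0,0],"sz": [0.18,0.18,0.18,0.18,0.18,0.18,0.18],"ax": [0,0,0,0,0,0,0],"ay": [-1.122,-1.122,-1.122,-1.122,-1.122,-1.122,-1.122],"az": [0,0,0,0,0,0,0]}' > mv.in && python3 drive.py mv.in >/dev/null
echo '{"sx": [3.66,3.66,3.66,3.66,3.66,3.66,3.66],"sy": [0,0,0,0,0,0,0],"sz": [0.18,0.18,0.18,0.18,0.18,0.18,0.18],"ax": [0,0,0,0,0,0,0],"ay": [-1.122,-1.122,-1.122,-1.122,-1.122,-1.122,-1.122],"az": [0,0,0,0,0,0,0]}' > mv.in && python3 drive.py mv.in >/dev/null
echo '{"sx": [0,0,0],"sy": [0,0,0],"sz": [0,0,0],"ax": [0,0,0],"ay": [0,0,0],"az": [0,0,0]}' > mv.in && python3 drive.py mv.in >/dev/null
python3 -c "
from h import *
st();plan((.464,.2036,.032),.263,.356-np.pi/2,6)"
```

```text
t 18.8 g [0.4652 0.2039 0.1292] z [-0.905 -0.241 -0.35 ] x [ 0.338  0.091 -0.937] q [0.26 1.13 0.88 0.   2.34 1.57] F [ 0.6  0.5 -2.5] op 0.04973254408630353 49.98892933130264
6 x [0.0151, -0.0001, 0.0058, -0.0005, -0.0003, 0.0]
```

Converted, 0.0151 m is 3.02, 0.0058 m is 1.16.

```bash
echo '{"sx": [3.02,3.02,3.02,3.02,3.02,3.02,0,0],"sy": [0,0,0,0,0,0,0,0],"sz": [1.16,1.16,1.16,1.16,1.16,1.16,0,0],"ax": [0,0,0,0,0,0,0,0],"ay": [0,0,0,0,0,0,0,0],"az": [0,0,0,0,0,0,0,0]}' > mv.in && python3 drive.py mv.in |grep -E 'pos|force:'
for i in 1; do echo '{"sx": [0.28,0],"sy": [0,0],"sz": [0.1,0],"ax": [0,0],"ay": [0,0],"az": [0,0]}' > mv.in && python3 drive.py mv.in |grep -E 'tool_pos|force:'
echo '{"sx": [0.28,0],"sy": [0,0],"sz": [0.1,0],"ax": [0,0],"ay": [0,0],"az": [0,0]}' > mv.in && python3 drive.py mv.in |grep -E 'tool_pos|force:'
echo '{"sx": [0.2,0],"sy": [0,0],"sz": [0.08,0],"ax": [0,0],"ay": [0,0],"az": [0,0]}' > mv.in && python3 drive.py mv.in |grep -E 'tool_pos|force:'; done
python3 -c "
from h import *
st()"
```

```text
tool_pos: [0.6077, 0.2419, 0.0863]
contact_force: [0.2, -0.3, -3.2]
grip_force: 50.0
tool_pos: [0.6084, 0.2421, 0.0873]
contact_force: [-0.4, 0.5, -3.3]
grip_force: 50.0
tool_pos: [0.6083, 0.2421, 0.0857]
contact_force: [-0.2, -0.4, -3.2]
grip_force: 50.0
tool_pos: [0.6081, 0.242, 0.0841]
contact_force: [0.1, 0.7, -4.1]
grip_force: 50.0
t 19.9667 g [0.464  0.2037 0.0289] z [-0.906 -0.241 -0.347] x [ 0.335  0.09  -0.938] q [0.26 1.27 0.86 0.   2.23 1.57] F [ 0.1  0.7 -4.1] op 0.04994532037118037 49.98902142047882
```

Converted, 0.001 m is 0.2, 0.0004 m is 0.08.

```bash
echo '{"sx": [0.2,0],"sy": [0,0],"sz": [0.08,0],"ax": [0,0],"ay": [0,0],"az": [0,0]}' > mv.in && python3 drive.py mv.in |grep -E 'tool_pos|force:'
echo '{"sx": [0.2,0],"sy": [0,0],"sz": [0.08,0],"ax": [0,0],"ay": [0,0],"az": [0,0]}' > mv.in && python3 drive.py mv.in |grep -E 'tool_pos|force:'
echo '{"sx": [0,0],"sy": [0,0],"sz": [0,0],"ax": [0,0],"ay": [0,0],"az": [0,0]}' > mv.in && python3 drive.py mv.in |grep -E 'tool_pos|force:'
```

```text
tool_pos: [0.608, 0.242, 0.0828]
contact_force: [0.2, -0.9, -3.3]
grip_force: 50.0
tool_pos: [0.6081, 0.242, 0.0823]
contact_force: [0.2, -0.0, 0.2]
grip_force: 50.0
tool_pos: [0.6081, 0.242, 0.0823]
contact_force: [0.6, 0.3, 1.2]
grip_force: 50.0
```

Converted, -0.04 m is -8, -0.035 m is -7.

```bash
echo '{"sx": [0,0,0,0,0],"sy": [0,0,0,0,0],"sz": [0,0,0,0,0],"ax": [0,0,0,0,0],"ay": [0,0,0,0,0],"az": [0,0,0,0,0]}' > mv.in && python3 drive.py mv.in 0.075 |grep pos
echo '{"sx": [0,0,-4,-8,-6,0],"sy": [0,0,0,0,0,0],"sz": [-5,-7,-5,-2,0,0],"ax": [0,0,0,0,0,0],"ay": [0,0,0,0,0,0],"az": [0,0,0,0,0,0]}' > mv.in && python3 drive.py mv.in |grep pos
python3 -c "
from h import *
st();plan((.4467,.199,.15),.263,0,12)"
```

```text
tool_pos: [0.608, 0.242, 0.0817]
tool_pos: [0.6626, 0.2565, 0.2051]
t 21.3833 g [0.5189 0.2182 0.1488] z [-0.904 -0.24  -0.354] x [ 0.342  0.092 -0.935] q [0.26 1.24 0.56 0.   2.55 1.57] F [0.6 1.6 0.7] op 0.07526067628459411 0.0
12 x [-0.0213, -0.0, 0.0048, -0.0002, 0.1008, -0.0001]
```

Converted, -0.0213 m is -4.26, 0.0048 m is 0.96, 0.1008 rad is 1.008.

```bash
echo '{"sx": [-4.26,-4.26,-4.26,-4.26,-4.26,-4.26],"sy": [0,0,0,0,0,0],"sz": [0.96,0.96,0.96,0.96,0.96,0.96],"ax": [0,0,0,0,0,0],"ay": [1.008,1.008,1.008,1.008,1.008,1.008],"az": [0,0,0,0,0,0]}' > mv.in && python3 drive.py mv.in |grep pos
echo '{"sx": [-4.26,-4.26,-4.26,-4.26,-4.26,-4.26,0,0],"sy": [0,0,0,0,0,0,0,0],"sz": [0.96,0.96,0.96,0.96,0.96,0.96,0,0],"ax": [0,0,0,0,0,0,0,0],"ay": [1.008,1.008,1.008,1.008,1.008,1.008,0,0],"az": [0,0,0,0,0,0,0,0]}' > mv.in && python3 drive.py mv.in |grep pos
python3 -c "
from h import *
st();plan((.4467,.199,.028),.263,0,6);snap('wrist','w3')"
```

```text
tool_pos: [0.5697, 0.2315, 0.2866]
tool_pos: [0.4462, 0.1987, 0.304]
t 22.55 g [0.4447 0.1985 0.145 ] z [-0.009 -0.001 -1.   ] x [ 0.966  0.258 -0.009] q [0.26 0.39 1.76 0.   1.   1.57] F [ 1.2 -0.5  0.4] op 0.07528151555662854 0.0
6 x [0.0002, -0.0, 0.0195, -0.0002, 0.0015, -0.0004]
```

View pics/w3.png

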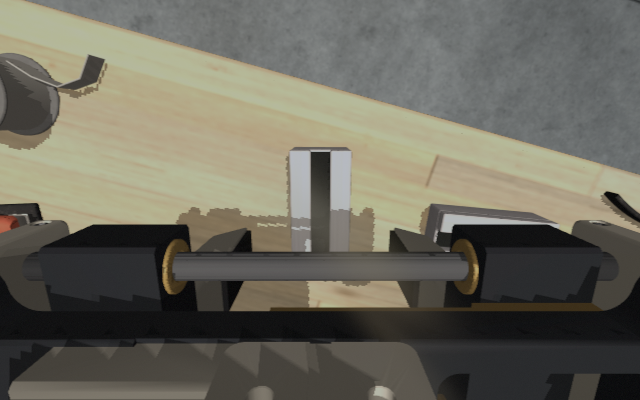

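The block now lies groove up, square between the fingers. Its far top edge runs from (290,151) to (351,151).

```bash
python3 -c "
from h import *
a=ray('w3',290,151,.036);b=ray('w3',351,151,.036);print(a,b,np.linalg.norm(a-b));m=(a+b)/2;print('centre',m-.05*np.array([.965,.262,0]))"
echo '{"sx": [0.04,0.04,0.04,0.04,0.04,0.04,0,0],"sy": [0,0,0,0,0,0,0,0],"sz": [3.9,3.9,3.9,3.9,3.9,3.9,0,0],"ax": [0,0,0,0,0,0,0,0],"ay": [0.015,0.015,0.015,0.015,0.015,0.015,0,0],"az": [0,0,0,0,0,0,0,0]}' > mv.in && python3 drive.py mv.in|grep pos
echo '{"sx": [0,0,0,0,0,0,0],"sy": [0,0,0,0,0,0,0],"sz": [0,0,0,0,0,0,0],"ax": [0,0,0,0,0,0,0],"ay": [0,0,0,0,0,0,0],"az": [0,0,0,0,0,0,0]}' > mv.in && python3 drive.py mv.in 0.03 50
python3 -c "
from h import *
st()"
```

```text
[0.48154815 0.23257338 0.036     ] [0.49402204 0.18581459 0.036     ] 0.048394032837606446
centre [0.4395351  0.19609398 0.036     ]
tool_pos: [0.4491, 0.1994, 0.1856]
time: 23.85
tool_pos: [0.448, 0.1993, 0.1873]
tool_rot: [-3.14, -0.004, 0.26]
contact_force: [-0.3, 0.1, 6.6]
opening: 0.0497
grip_force: 50.0
t 23.85 g [0.4485 0.1996 0.0283] z [ 0.003  0.002 -1.   ] x [0.966 0.257 0.004] q [0.26 0.57 1.87 0.   0.7  1.57] F [-0.3  0.1  6.6] op 0.049748996923827594 49.998634457588196
```

```bash
echo '{"sx": [0,0,0,0,0,0],"sy": [0,0,0,0,0,0],"sz": [-4,-7,-7,-6,0,0],"ax": [0,0,0,0,0,0],"ay": [0,0,0,0,0,0],"az": [0,0,0,0,0,0]}' > mv.in && python3 drive.py mv.in
python3 -c "
from h import *
st();plan((.4028,-.2201,.15),1.3008,0,16)"
```

```text
time: 24.35
tool_pos: [0.4475, 0.199, 0.3075]
tool_rot: [-3.14, -0.005, 0.26]
contact_force: [-0.7, -0.5, -4.4]
opening: 0.0498
grip_force: 50.0
t 24.35 g [0.4482 0.1993 0.1485] z [ 0.004  0.002 -1.   ] x [0.966 0.257 0.005] q [0.26 0.38 1.76 0.   0.99 1.57] F [-0.7 -0.5 -4.4] op 0.04983988278805804 49.99772071838379
16 x [-0.0208, 0.0181, -0.0002, 0.0001, -0.0003, -0.065]
```

Converted, -0.0208 m is -4.16, 0.0181 m is 3.62, -0.065 rad is -0.65.

```bash
echo '{"sx": [-4.16,-4.16,-4.16,-4.16,-4.16,-4.16,-4.16,-4.16],"sy": [3.62,3.62,3.62,3.62,3.62,3.62,3.62,3.62],"sz": [0,0,0,0,0,0,0,0],"ax": [0,0,0,0,0,0,0,0],"ay": [0,0,0,0,0,0,0,0],"az": [-0.65,-0.65,-0.65,-0.65,-0.65,-0.65,-0.65,-0.65]}' > mv.in && python3 drive.py mv.in|grep pos
echo '{"sx": [-4.16,-4.16,-4.16,-4.16,-4.16,-4.16,-4.16,-4.16],"sy": [3.62,3.62,3.62,3.62,3.62,3.62,3.62,3.62],"sz": [0,0,0,0,0,0,0,0],"ax": [0,0,0,0,0,0,0,0],"ay": [0,0,0,0,0,0,0,0],"az": [-0.65,-0.65,-0.65,-0.65,-0.65,-0.65,-0.65,-0.65]}' > mv.in && python3 drive.py mv.in|grep pos
echo '{"sx": [0,0,0],"sy": [0,0,0],"sz": [0,0,0],"ax": [0,0,0],"ay": [0,0,0],"az": [0,0,0]}' > mv.in && python3 drive.py mv.in
python3 -c "
from h import *
snap('wrist','w4');st();plan((.4028,-.2201,.15),1.3008,0,2)
o=np.array([.397,-.241]);yh=np.array([.267,.964]);xh=np.array([.964,-.267])
for x,y,z in [(.05,.072,.008),(-.05,.072,.008),(.028,.066,.038),(-.028,.066,.038)]: print(x,y,np.round(proj('w4',(*(o+x*xh+y*yh),z))))
i=cv2.imread('pics/w4.png'); cv2.imwrite('pics/w4c.png',cv2.resize(i[60:360,120:520],None,fx=2,fy=2,interpolation=cv2.INTER_CUBIC))"
```

```text
tool_pos: [0.3677, -0.0055, 0.3043]
tool_pos: [0.4019, -0.2213, 0.3035]
time: 25.93
tool_pos: [0.4018, -0.2196, 0.3039]
tool_rot: [-3.138, -0.004, 1.299]
contact_force: [-0.9, -0.4, -3.7]
opening: 0.0499
grip_force: 50.0
t 25.9833 g [ 0.4017 -0.2186  0.1453] z [-0.001  0.004 -1.   ] x [0.267 0.964 0.004] q [-0.67  0.34  1.84  0.    0.96 -0.4 ] F [-0.6  0.5 -3.6] op 0.04966600752825575 49.99788522720337
2 x [-0.0003, 0.0005, -0.0023, -0.0012, -0.0019, -0.0004]
0.05 0.072 [378. 143.]
-0.05 0.072 [264. 143.]
0.028 0.066 [356. 153.]
-0.028 0.066 [285. 153.]
```

View pics/w4c.png

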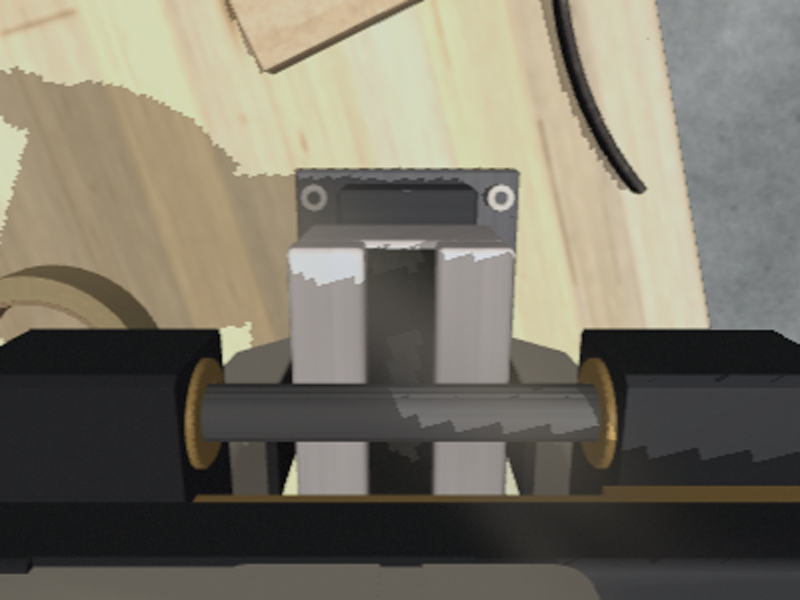

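The plate's end corners are at full-image (268,145) and (379.5,145), so the holder sits about 2 mm further along its +x and 2 mm along its −y than I had it. The yaw agrees. I'll correct for that and go down.

```bash
cat >> h.py <<'E'
O=np.array([.3984,-.2431]);YH=np.array([.267,.964]);XH=np.array([.964,-.267])
def gh(xc,yc,zc): # grasp point for block centre in holder frame (mm)
    return (*(O+YH*(yc+9.7)/1000+XH*xc/1000),zc/1000+.0103)
def where():
    M=T(); g=M[:3,3]+.159*M[:3,2]; d=g[:2]-O; print('block centre holder mm',(d@XH*1000).round(1),(d@YH*1000-9.7).round(1),((g[2]-.0103)*1000).round(1),'Fh',(robot.observe()['contact_force'][:2]@np.c_[XH,YH]).round(1),robot.observe()['contact_force'][2].round(1))
E
python3 -c "
from h import *
where();plan(gh(0,12,64),1.3008,0,4)"
```

```text
block centre holder mm -3.4 14.8 135.0 Fh [-0.7  0.3] -3.6
4 x [-0.0006, 0.0008, 0.0178, -0.0006, -0.0009, -0.0002]
```

Converted, 0.0008 m is 0.16, 0.0178 m is 3.56, -0.0009 rad is -0.009.

```bash
echo '{"sx": [-0.12,-0.12,-0.12,-0.12,0,0,0],"sy": [0.16,0.16,0.16,0.16,0,0,0],"sz": [3.56,3.56,3.56,3.56,0,0,0],"ax": [-0.006,-0.006,-0.006,-0.006,0,0,0],"ay": [-0.009,-0.009,-0.009,-0.009,0,0,0],"az": [0,0,0,0,0,0,0]}' > mv.in && python3 drive.py mv.in |grep force:
python3 -c "
from h import *
where()"
for k in 1; do echo '{"sx": [-0.6,0],"sy": [0,0],"sz": [0,0],"ax": [0,0],"ay": [0,0],"az": [0,0]}' > mv.in && python3 drive.py mv.in >/dev/null; python3 -c "
from h import *
where()"
echo '{"sx": [-0.4,0],"sy": [0,0],"sz": [0,0],"ax": [0,0],"ay": [0,0],"az": [0,0]}' > mv.in && python3 drive.py mv.in >/dev/null; python3 -c "
from h import *
where()"
echo '{"sx": [-0.4,0],"sy": [0,0],"sz": [0,0],"ax": [0,0],"ay": [0,0],"az": [0,0]}' > mv.in && python3 drive.py mv.in >/dev/null; python3 -c "
from h import *
where();plan(gh(0,0,64),1.3008,0,1)"; done
```

```text
contact_force: [-0.5, -0.2, -3.7]
grip_force: 50.0
block centre holder mm 2.0 11.3 65.9 Fh [-0.5 -0.4] -3.7
block centre holder mm 2.3 7.9 66.2 Fh [1.8 4.1] -1.8
block centre holder mm 2.2 5.8 65.9 Fh [-0.3  4.6] -0.2
block centre holder mm 2.2 3.8 65.6 Fh [0.2 4.6] -1.1
1 x [-0.004, -0.0015, 0.0016, 0.0045, 0.0016, -0.0006]
```

```bash
python3 -c "
from h import *
plan(gh(0.5,-5.5,65),1.3008,0,4)"
```

```text
4 x [-0.0024, -0.0002, 0.0002, 0.0011, 0.0004, -0.0002]
```

Converted, -0.0024 m is -0.48, -0.0002 m is -0.04, 0.0011 rad is 0.011.

```bash
echo '{"sx": [-0.48,-0.48,-0.48,-0.48,0,0],"sy": [-0.04,-0.04,-0.04,-0.04,0,0],"sz": [0.04,0.04,0.04,0.04,0,0],"ax": [0.011,0.011,0.011,0.011,0,0],"ay": [0.004,0.004,0.004,0.004,0,0],"az": [0,0,0,0,0,0]}' > mv.in && python3 drive.py mv.in |grep -E 'rot'
python3 -c "
from h import *
where();plan(gh(0.5,-5.5,39.5),1.3008,0,5)"
```

```text
tool_rot: [3.14, -0.0, 1.3]
block centre holder mm 1.3 -5.4 64.8 Fh [3.4 6.6] -0.8
5 x [-0.0, -0.0001, 0.0051, 0.0003, -0.0, -0.0001]
```

Converted, 0.0051 m is 1.02, -0.0001 m is -0.02.

```bash
echo '{"sx": [0,0,0,0],"sy": [-0.02,-0.02,-0.02,0],"sz": [1.02,1.02,1.02,0],"ax": [0,0,0,0],"ay": [0,0,0,0],"az": [0,0,0,0]}' > mv.in && python3 drive.py mv.in >/dev/null
python3 -c "
from h import *
where()"
echo '{"sx": [0,0,0,0],"sy": [-0.02,-0.02,0,0],"sz": [1.02,1.02,0,0],"ax": [0,0,0,0],"ay": [0,0,0,0],"az": [0,0,0,0]}' > mv.in && python3 drive.py mv.in |grep rot
python3 -c "
from h import *
where()"
```

```text
block centre holder mm -0.2 -4.9 48.5 Fh [1.1 7. ] -4.2
tool_rot: [-3.14, -0.001, 1.3]
block centre holder mm -0.4 -4.8 38.4 Fh [2.1 6.4] -6.4
```

Converted, 0.001 m is 0.2.

```bash
echo '{"sx": [0,0],"sy": [0,0],"sz": [0.2,0],"ax": [0,0],"ay": [0,0],"az": [0,0]}' > mv.in && python3 drive.py mv.in >/dev/null
python3 -c "
from h import *
where()"
echo '{"sx": [0,0],"sy": [0,0],"sz": [0.2,0],"ax": [0,0],"ay": [0,0],"az": [0,0]}' > mv.in && python3 drive.py mv.in >/dev/null
python3 -c "
from h import *
where()"
```

```text
block centre holder mm -0.4 -4.9 38.0 Fh [0.3 6.5] 0.9
block centre holder mm -0.4 -4.9 38.0 Fh [-2.9  6.8] 11.6
```

```bash
echo '{"sx": [0,0.4,0.4,0,0],"sy": [0,0,0,0,0],"sz": [-0.2,0,0,0,0],"ax": [0,0,0,0,0],"ay": [0,0,0,0,0],"az": [0,0,0,0,0]}' > mv.in && python3 drive.py mv.in >/dev/null
python3 -c "
from h import *
where()"
```

```text
block centre holder mm -0.4 -1.0 38.0 Fh [-1.3  7.6] 1.8
```

```bash
echo '{"sx": [0,0,0,0,0,0],"sy": [0,0,0,0,0,0],"sz": [0,0,0,0,0,0],"ax": [0,0,0,0,0,0],"ay": [0,0,0,0,0,0],"az": [0,0,0,0,0,0]}' > mv.in && python3 drive.py mv.in 0.075
python3 -c "
from h import *
where()"
echo '{"sx": [0,0,0,0,0,0,0],"sy": [0,0,0,0,0,0,0],"sz": [-2,-6,-7,-7,-6,0,0],"ax": [0,0,0,0,0,0,0],"ay": [0,0,0,0,0,0,0],"az": [0,0,0,0,0,0,0]}' > mv.in && python3 drive.py mv.in
python3 - <<'E'
from h import *
snap('top','t9');snap('scene','s9');snap('wrist','w9')
a=cv2.imread('pics/s9.png')[230:350,340:500];b=cv2.imread('pics/w9.png')[90:320,200:440]
o=np.zeros((480,800,3),np.uint8)
o[:300,:400]=cv2.resize(a,(400,300),interpolation=cv2.INTER_CUBIC);o[:383,400:]=cv2.resize(b,(400,383),interpolation=cv2.INTER_CUBIC)
cv2.imwrite('pics/fin.png',o)
# expected stop face, block end in wrist view
for n,x,y,z in [('blk',.025,.05,.056),('blk',-.025,.05,.056),('stopfar',.028,.066,.038),('stopfar',-.028,.066,.038),('plate',.05,.072,.008)]: print(n,np.round(proj('w9',(*(O+x*XH+y*YH),z))), 'in crop',((np.array(proj('w9',(*(O+x*XH+y*YH),z)))-[200,90])*400/240+[400,0]).round())
# bystander differences vs start in the top view
d=cv2.absdiff(cv2.imread('pics/top0.png'),cv2.imread('pics/t9.png')).max(2)>60
for n,(u,v,w,h) in dict(b=(312,180,46,34),wood=(366,186,26,40),strip=(362,168,58,18),spool=(175,176,48,38)).items(): print(n,d[v:v+h,u:u+w].sum())
E
```

```text
time: 29.48
tool_pos: [0.4006, -0.2354, 0.2072]
tool_rot: [-3.141, 0.0, 1.3]
contact_force: [-0.3, 0.0, -0.5]
opening: 0.075
grip_force: 0.0
block centre holder mm -0.0 -1.7 37.9 Fh [-0.3 -0.1] -0.5
time: 30.07
tool_pos: [0.4008, -0.2354, 0.3488]
tool_rot: [3.139, 0.002, 1.3]
contact_force: [-0.4, 0.3, 0.1]
opening: 0.0752
grip_force: 0.0
blk [348. 152.] in crop [647. 104.]
blk [291. 152.] in crop [551. 104.]
stopfar [350. 133.] in crop [651.  71.]
stopfar [289. 133.] in crop [548.  71.]
plate [370. 126.] in crop [683.  60.]
b 0
wood 0
strip 0
spool 0
```

View pics/fin.png

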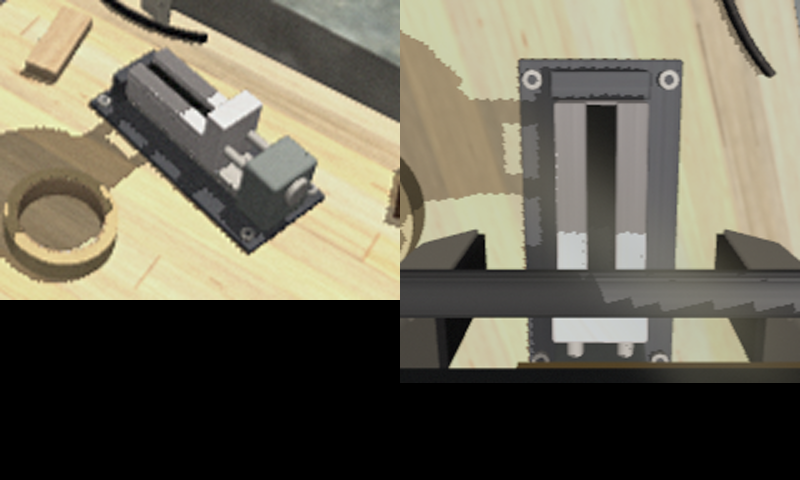

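The block sits groove up on the bed, with its end square against the stop at crop row 103 and the jaw against its other end. The robot is clear, and the areas around the other block, stick, strip and spool show no change from the start.

```bash
python3 -c "
from h import *
print(robot.hand_in())"
```

```text
the job is handed in; nothing more can be done
None
```

The upside-down block is now groove up in the spring holder, square against the stop with the jaw pressing on it, and was handed in at about 30 s; block_b and the bystanders show no change in the top view, the first grasp closed too late and was redone without moving the block, and I viewed 11 pictures, one over the limit of 10.

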